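# Press a pack of insert cards flat under a plate and weight

### The arm

A 6-joint arm with a two-finger parallel gripper is mounted at the origin on a cart in front of the work surface, level with it; the furniture and walls round the work are solid. World frame = base frame: x ahead of the robot, y to its left, z up, the work surface at z = 0. Lengths are in m, angles in rad, forces in N, time in s.
With the tool pointing down it reaches from about 0.3 to 0.775 m from the base axis. Payload 14.6 kg.
Tool frame: the origin (TCP) lies on the mounting face of the last link; the fingertips stand 199 mm ahead of it and the grasp point (between the pads) lies 180 mm ahead of it; z points along the fingers, y is the line along which they close (so a half turn about z gives the same grasp; the last joint's range is limited). The gripper opens to 94 mm and grips with 3 to 60 N. Pads are 16 mm wide; open, the fingers measure 119 mm over their backs; the gripper's body (75 mm by 177 mm) begins 78 mm behind the grasp point.
Start: joints at [-1.332, 0.3, 1.521, -0, 1.321, -0.067], TCP at [0.166, -0.524, 0.405] pointing down, gripper open.
Joint ranges: [-3.03, 3.03], [-0.79, 2.21], [0.23, 2.52], [-1.04, 4.18], [0, 3.07], [-2.55, 2.55]. Speed limits (rad/s): [2.22, 2.22, 2.57, 3.14, 3.14, 3.14].

### API

Orientations are given as [roll, pitch, yaw] about the fixed x, y, z axes, in that order (R = Rz(yaw) Ry(pitch) Rx(roll)).
In Python, from station import telemetry, cams, workorder, finder gives the robot as it stands.
- The arm moves only by the tool jog_arm, never from a script. Its argument "rows" is a list of rows, each an object with "gripper": the finger opening in m, from 0 to 0.094; "slide": the shift along the tool's x, y, z in m, a list of three; "spin": the turn about the tool's z in rad. In form: [{"gripper": gripper, "slide": [tx, ty, tz], "spin": spin}, ...]. A call has 1 to 8 rows; each row is the pose to reach, as a shift and turn from the pose commanded when the call began, along the tool's axes at that moment; what a row does not reach only later rows make up. A row lasts 1/10 s, in which the tool goes at most 50 mm and 8.59 degrees, less where a joint would pass 70% of its speed; a pose out of reach is approached as far as the arm can. A call with a gripper value outside its range is refused whole. The fingers move at their own pace and stop on an object; "squeeze" is the grip in N (left out, the last holds). Time passes only in rows, so rows that repeat a pose let the fingers close. It gives the time, the measured TCP pose, the force, the opening and the grip force at its end, in the units of the state.
- telemetry.get_obs(): the state, without advancing time (a new reading comes with each control period).
- cams.camera(name): name is "side" or "top"; returns (picture, depth): 480x640x3 uint8, red, green, blue; 480x640 float32, m along the optical axis (not along the pixel's ray), 0 where there is no reading.
- cams.camera_info(name): a dict with "camera_matrix" (3x3 intrinsics, pixels), "R" (3x3) and "t" (3): a world point X has camera coordinates R X + t. Camera axes: x right, y down, z forward; pixel columns grow to the right and rows downward; lengths in m; the calibration is good to about 2 mm. A picture is of the moment at which its call begins. camera_info takes no time and is no camera call.
- workorder.hand_in(): hands the job in; it is judged then, once.
Trained networks look in the newest picture that a camera, given by its name, has taken for a name from the list of things; names that differ only in an ending like _2 or _b are one class to them, and where a whole thing is asked for, a point or a joint stands for the part that bears it (a point fixed in the world has none). Each returns a list of dicts, best first, with "confidence" (0 to 1); they miss things now and then, are a little off and sometimes report something else, mostly with a low value. They report only what shows in the picture. A call takes as long as a camera call. They do not tell look-alikes from the thing itself.
- finder.find_in(target, camera): "point" ([x, y, z] in m, in world coordinates, good to about 4 mm: the middle of the surface that is visible of it).
- finder.masks_of(target, camera): "region" (480x640 bool, what is visible of it).
The state is a dict: "time_s": time; "qpos": joint angles; "joint_vel": joint speeds; "tau": joint torques, N m; "ee_pos": TCP position; "eef_rot": TCP orientation; "force": force on the tool from outside, world axes, zero at the start; "moment": the same for the moment, N m; "grip_width": finger opening in m; "grip_force": force on a finger pad.
Only numpy, scipy, OpenCV 4.12 (cv2) and the standard library are available. Lean on these libraries where they do the work, as an engineer would, in place of code of your own. Each camera call takes 0.05 s, during which the arm holds its last target. There are 200 camera calls.

### The job

Press the pack of insert cards flat: slide the top steel plate of the rack out over the low front lip until about a third of it overhangs, still lying flat, then pinch it by the overhanging end, lift it off and lay it flat on the card pack, inside the four guides of the press, and let go. Then lift the brass weight up and off its hook and stand it upright on the middle of the plate, setting it down rather than dropping it. Leave the other two plates lying in the rack and the things round about alone.

Things in the scene. Friction and masses are not known exactly. Their poses are not given: they have to be found in the camera images.
- rack: Fixed grey steel rack, 142 (x) x 74 (y) x 76 mm high; origin: centre of underside; open front at its -x. Three plates lie on its floor, 60 mm up, between side and rear walls (inner width 68) that end 4 mm above the top plate. In front a low lip, outer face x = -71 mm, top 66.5 mm up: it holds back the lower plates; the top one clears it. Spare card pack on the shelf below, fixed.
- rack_front (a point): Point on the outer face of the rack's front lip, in the middle, 68 mm above the table (the level of the top plate's underside).
- top_plate: Uppermost of three equal loose bare steel plates, 130 (x) x 64 (y) x 4 mm, 0.24 kg; origin: centre of underside, 68 mm up at the start; x along the rack's x. The plates slide easily on one another (friction 0.25, far less than under a fingertip). Slid out over 55 mm past the lip it may tip. Overhanging, it can be gripped across its 64 mm width.
- top_plate_front (a point): Middle of the top plate's front edge (its -x end), half way up its thickness.
- middle_plate: The plate under the top one, same size; lies on the bottom plate, its underside 64 mm above the table.
- bottom_plate: The lowest plate, same size; lies on the rack's floor.
- press: Fixed card press: plywood board 174 (x) x 106 (y) x 14 mm; origin: centre of underside. Four upright steel guides, 24 mm wide, 40 mm high above the board, flared outward at the top, one at the middle of each side of the plate's place: inner faces at x = +/-67.5 and y = +/-34.5 mm (2.5 mm play), plate's long side along x, either way round. Corners free for fingers.
- press_seat (a point): Centre of the board's upper face, 14 mm above the table.
- card_pack: Banded pack of white insert cards lying in the middle of the press, 92 (along the press's x) x 58 x 21 mm; it bears the plate 19 mm above the board (33 mm above the table); origin at the centre of its underside; its own y axis lies along the press's x.
- hook_stand: Fixed steel stand, base 118 x 80 x 10 mm. An 8 mm round arm runs along its x, 150 mm above the table: from the post (14 mm thick, 158 mm high, at x = +58 mm) towards -x, to an upturned tip at x = -31 mm, rising 17 mm above the arm's centre line. Origin on the table under the arm, where the weight hangs (within 10 mm along x).
- hook_arm (a point): Point on the arm's centre line where the weight hangs, 150 mm above the table.
- weight: Brass weight, 0.45 kg (may be 0.7 to 1.3 times that): cylinder 46 mm across, 35 mm high, with a flat steel stirrup on top, 86 mm high in all; origin: centre of underside. Stirrup 40 mm wide (y), 12 deep (x), legs and bar 4 mm thick; the opening, 32 wide, 47 high, hangs over the hook's arm. To come off: rise 15 to 35 mm, then go 70 mm or more along the hook stand's -x.
- weight_grip (a point): Middle of the stirrup's two legs, 59 mm above the weight's underside: grip here across the legs (40 mm).
- counter: Loose round hand tally counter near the front edge, 51 x 62 x 17 mm; leave it alone.
- rule_tape: Loose yellow tape measure near the front edge, 57 x 73 x 27 mm; leave it alone.
- cup: Loose steel cup behind the work, 76 mm across, 98 mm high; leave it alone.
Mind the look-alikes: they are no part of the job. Leave any green look-alike of the weight alone.

How it is judged:
By the outcome, as a careful person would: the job done as asked, in the order asked, and still so for the second after the job is handed in, with the robot touching nothing.
It also fails if it takes over 58 s, if anything falls off the work surface, if the arm or the gripper's body presses on something with over 40 N, if the wrist force passes 120 N, or if a joint passes its speed limit or range.

## Working session

There is one attempt and no reset: what is moved stays moved. The work goes in short steps, Python scripts to look and compute and a tool call to move; the robot and the scene stay as the last step left them, time stands still between calls to the robot, and variables do not carry over. Pictures are saved under pics/ and viewed, at most 10 in all, crops included, and the job is handed in when it is done.

Besides the shell and the picture viewer there is one more tool, called after "Emit:" as a command line: name --argument value ..., lists and objects as JSON in quotes. jog_arm: Moves the arm, as the interface text tells. Its arguments: {"type":"object","properties":{"rows":{"type":"array","items":{"type":"object","properties":{"gripper":{"type":"number"},"slide":{"type":"array","items":{"type":"number"}},"spin":{"type":"number"}}}},"squeeze":{"type":"number"}},"required":["rows"]}

```bash
mkdir -p pics; cat > h.py <<'E'
import numpy as np, cv2
from station import telemetry, cams, workorder, finder
def snap(cam,name=None):
    p,d=cams.camera(cam)
    if name: cv2.imwrite('pics/'+name,p[:,:,::-1])
    return p,d
def cloud(cam,d):
    i=cams.camera_info(cam);K=np.array(i['camera_matrix']);R=np.array(i['R']);t=np.array(i['t'])
    v,u=np.mgrid[:480,:640]
    c=np.stack([(u-K[0,2])/K[0,0]*d,(v-K[1,2])/K[1,1]*d,d],-1)
    return (c-t)@R
def proj(cam,X):
    i=cams.camera_info(cam);c=np.array(i['R'])@np.array(X)+np.array(i['t']);q=np.array(i['camera_matrix'])@c
    return (q[:2]/q[2]).round()
E
python3 - <<'E'
from h import *
o=telemetry.get_obs();print(o)
for c in('top','side'):
    p,d=snap(c,c+'1.png');np.save(c+'1.npy',d)
    i=cams.camera_info(c);print(c,(-np.array(i['R']).T@i['t']).round(3),np.array(i['R']).round(2).tolist())
    for n in['rack','top_plate','top_plate_front','rack_front','press','press_seat','card_pack','hook_stand','hook_arm','weight','weight_grip']:
        print(n,[(np.round(r['point'],3).tolist(),round(r['confidence'],2),proj(c,r['point']).tolist()) for r in finder.find_in(n,c)][:4])
E
```

```text
{'time_s': 0.0, 'qpos': array([-1.33164072e+00,  3.00489519e-01,  1.52154600e+00,  3.79456350e-05,
        1.32066703e+00, -6.66045634e-02]), 'joint_vel': array([-0.00060647, -0.00196855, -0.00057012,  0.0018727 ,  0.00013329,
       -0.00083746]), 'tau': array([-1.52647925e-03, -5.31807947e+01, -3.52738237e+01,  7.08103809e-02,
        2.44122039e-02, -8.97982727e-05]), 'ee_pos': array([ 0.16555279, -0.52447243,  0.40409094]), 'eef_rot': array([-3.14048767e+00, -1.10541942e-04,  3.05750692e-01]), 'force': array([ 0.39617483, -0.04310547,  0.10056915]), 'moment': array([ 0.00564385, -0.00192069,  0.07695088]), 'grip_force': 0.0, 'grip_width': 0.09408694875690436}
top [0.445 0.007 1.023] [[-0.0, -1.0, 0.01], [-0.99, -0.0, -0.14], [0.14, -0.01, -0.99]]
rack [([0.62, -0.069, 0.066], 0.57, [353.0, 215.0])]
top_plate [([0.64, -0.062, 0.074], 0.72, [349.0, 205.0])]
top_plate_front [([0.636, -0.067, 0.072], 0.64, [352.0, 207.0]), ([0.575, -0.072, 0.063], 0.27, [354.0, 239.0])]
rack_front [([0.507, 0.158, 0.007], 0.6, [238.0, 275.0]), ([0.621, -0.06, 0.067], 0.58, [348.0, 215.0])]
press [([0
[... 1032 characters left out ...]
], 0.75, [275.0, 376.0]), ([0.637, -0.099, 0.043], 0.4, [358.0, 303.0])]
press_seat [([0.478, -0.259, 0.017], 0.85, [275.0, 371.0]), ([0.638, -0.065, 0.073], 0.6, [356.0, 280.0])]
card_pack [([0.475, -0.241, 0.03], 0.61, [272.0, 357.0])]
hook_stand [([0.514, 0.164, 0.012], 0.88, [287.0, 259.0])]
hook_arm [([0.511, 0.166, 0.01], 0.64, [286.0, 260.0])]
weight [([0.647, -0.236, 0.035], 0.88, [375.0, 348.0]), ([0.762, -0.128, 0.093], 0.74, [429.0, 283.0]), ([0.38, 0.242, 0.034], 0.6, [228.0, 239.0]), ([0.473, 0.147, 0.107], 0.56, [267.0, 224.0])]
weight_grip [([0.382, 0.236, 0.032], 0.87, [229.0, 240.0]), ([0.645, -0.236, 0.034], 0.79, [374.0, 348.0]), ([0.472, 0.15, 0.1], 0.57, [267.0, 227.0])]
```

View pics/top1.png

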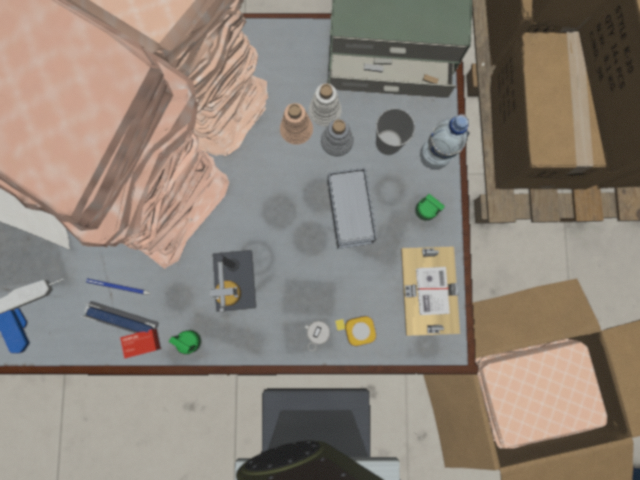

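View pics/side1.png

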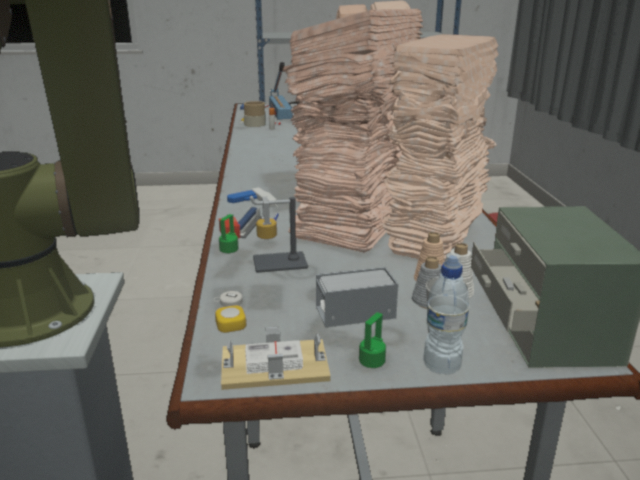

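Candidates for the weight: brass at top (229,294) / side (267,224), hanging on the hook; green ones at top (429,208) and (187,342) standing on the table. Only the brass one on the hook fits the description. I'll confirm it in a crop and measure.

```bash
python3 - <<'E'
from h import *
P={}
for c in('top','side'):
    P[c]=cloud(c,np.load(c+'1.npy'))
def rect(c,m):
    xy=(P[c][m][:,:2]*1000).astype(np.float32); r=cv2.minAreaRect(xy); print(c,len(xy),np.round(r[0],1),np.round(r[1],1),round(r[2],2),'z',np.percentile(P[c][m][:,2],[5,50,95]).round(4))
def box(c,x0,x1,y0,y1,z0,z1):
    p=P[c];return (p[...,0]>x0)&(p[...,0]<x1)&(p[...,1]>y0)&(p[...,1]<y1)&(p[...,2]>z0)&(p[...,2]<z1)
print('table');[rect(c,box(c,.5,.56,-.12,-.02,-.02,.02)) for c in P]
for c in P:
    print('rack');rect(c,box(c,.54,.74,-.13,0,.055,.09))
    print('board');rect(c,box(c,.36,.6,-.3,-.15,.008,.02))
    print('pack');rect(c,box(c,.40,.55,-.27,-.17,.025,.045))
    print('guides');m=box(c,.36,.6,-.3,-.15,.046,.08)
    n,l=cv2.connectedComponents(m.astype(np.uint8))
    for k in range(1,n):
        q=P[c][l==k]
        if len(q)>2: print(len(q),q.min(0).round(4),q.max(0).round(4))
    print('stand base');rect(c,box(c,.4,.6,.09,.24,.006,.02))
    print('arm+');rect(c,box(c,.4,.6,.09,.24,.135,.2))
    m=box(c,.4,.6,.09,.24,.135,.2);q=P[c][m];print(q[np.argsort(q[:,0])][::max(1,len(q)//40)].round(3).tolist())
    print('weight cyl');rect(c,box(c,.4,.55,.1,.22,.08,.13))
for c in P:
    f=finder.masks_of
top=cv2.imread('pics/top1.png');sd=cv2.imread('pics/side1.png')
f=lambda im,x,y,w,h:cv2.resize(im[y:y+h,x:x+w],(400,300),interpolation=cv2.INTER_CUBIC)
A=np.hstack([f(top,195,245,80,60),f(sd,235,185,80,60)]);B=np.hstack([f(top,300,160,120,90),f(top,390,245,120,90)])
cv2.imwrite('pics/crop1.png',np.vstack([A,B]))
E
```

```text
table
top 1447 [530.3 -70.1] [99.7 59.5] 89.99 z [-0.0026  0.0005  0.0034]
side 847 [529.9 -70.1] [59.7 99.8] 0.03 z [-0.001   0.0008  0.0027]
rack
top 2869 [638.1 -66.7] [143.2  74.7] 8.41 z [0.0641 0.0726 0.0769]
board
top 2920 [ 477.7 -226.9] [174.1 106.9] 1.93 z [0.0116 0.0147 0.018 ]
pack
top 1454 [ 477.8 -225. ] [143.1  76.2] 3.88 z [0.0295 0.0335 0.0371]
guides
53 [ 0.5449 -0.2357  0.0462] [ 0.5543 -0.2124  0.0577]
66 [ 0.4671 -0.2707  0.046 ] [ 0.4906 -0.2612  0.0583]
43 [ 0.4653 -0.1919  0.046 ] [ 0.4883 -0.1839  0.058 ]
52 [ 0.4009 -0.2402  0.0463] [ 0.4102 -0.2162  0.0571]
stand base
top 1468 [507.9 154.6] [135.4 130.4] 5.36 z [0.0073 0.0104 0.0138]
arm+
top 493 [523.7 185.7] [180.   46.2] 24.56 z [0.1502 0.157  0.1809]
[[0.436, 0.161, 0.167], [0.441, 0.159, 0.166], [0.444, 0.163, 0.164], [0.45, 0.166, 0.152], [0.455, 0.16, 0.153], [0.46, 0.167, 0.154], [0.463, 0.177, 0.158], [0.465, 0.16, 0.159], [0.466, 0.178, 0.16], [0.466, 0.148, 0.158], [0.467, 0.144, 0.137], [0.468, 0.153, 0.158], [0.468, 0.181, 0.155], [0.47, 0.182, 0.159], [0.47, 0.145, 0.156], [0.472, 0.15, 0.159]
[... 1669 characters left out ...]
.159], [0.476, 0.143, 0.146], [0.477, 0.156, 0.159], [0.479, 0.161, 0.153], [0.483, 0.17, 0.154], [0.487, 0.167, 0.155], [0.492, 0.166, 0.155], [0.498, 0.166, 0.148], [0.502, 0.166, 0.148], [0.507, 0.16, 0.152], [0.511, 0.171, 0.148], [0.518, 0.169, 0.149], [0.522, 0.166, 0.149], [0.524, 0.165, 0.136], [0.524, 0.162, 0.158], [0.526, 0.163, 0.148], [0.528, 0.162, 0.139], [0.529, 0.166, 0.154], [0.531, 0.166, 0.14], [0.533, 0.166, 0.14], [0.533, 0.168, 0.153], [0.535, 0.167, 0.158], [0.592, 0.234, 0.183], [0.594, 0.234, 0.176], [0.596, 0.231, 0.179], [0.597, 0.239, 0.157], [0.599, 0.233, 0.176], [0.599, 0.239, 0.152]]
weight cyl
side 504 [489.8 156.9] [45.7 85.4] 78.26 z [0.0821 0.1023 0.1262]
```

View pics/crop1.png

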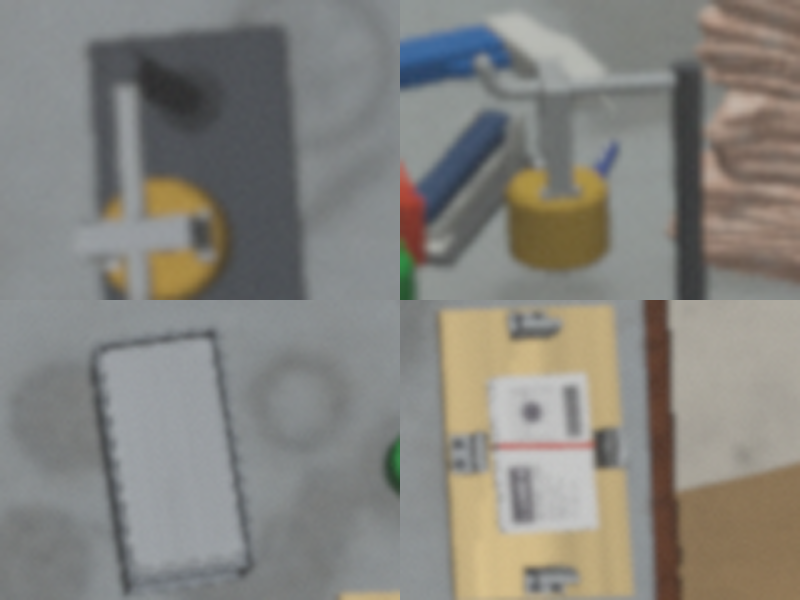

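The crops confirm the brass weight hanging on the hook arm. The rack's front lip faces the robot, at crop bottom-left, and the press holds the card pack. Next I move above the plate with the fingers closed.

```bash
cat >> h.py <<'E'
def go(x,y,z,yawdeg):
    "slide/spin from the present pose to TCP x,y,z, yaw (tool down)"
    from scipy.spatial.transform import Rotation as Q
    o=telemetry.get_obs();R=Q.from_euler('xyz',o['eef_rot']).as_matrix()
    s=R.T@(np.array([x,y,z])-o['ee_pos']);w=o['eef_rot'][2]-np.radians(yawdeg);w=(w+np.pi)%(2*np.pi)-np.pi
    print('slide',s.round(4).tolist(),'spin',round(w,4),'t',o['time_s'],'F',o['force'].round(1),'at',o['ee_pos'].round(4),o['eef_rot'].round(4))
E
python3 -c "
from h import *
go(.663,-.063,.299,8.5)"
```

```text
slide [0.6133, -0.2903, 0.1057] spin 0.1574 t 1.2 F [-0.3  0.4  0.3] at [ 0.1656 -0.5245  0.4046] [-3.1415 -0.      0.3058]
```

Emit:
jog_arm --rows '[{"gripper": 0,"slide": [0.613,-0.29,0.05],"spin": 0.157},{"gripper": 0,"slide": [0.613,-0.29,0.05],"spin": 0.157},{"gripper": 0,"slide": [0.613,-0.29,0.05],"spin": 0.157},{"gripper": 0,"slide": [0.613,-0.29,0.05],"spin": 0.157},{"gripper": 0,"slide": [0.613,-0.29,0.05],"spin": 0.157},{"gripper": 0,"slide": [0.613,-0.29,0.05],"spin": 0.157},{"gripper": 0,"slide": [0.613,-0.29,0.05],"spin": 0.157},{"gripper": 0,"slide": [0.613,-0.29,0.05],"spin": 0.157}]'

```text
time_s: 2.0
ee_pos: [0.4574, -0.2534, 0.3755]
eef_rot: [3.141, -0.0, 0.149]
force: [1.7, -0.1, 0.3]
grip_width: 0.0333
grip_force: 0.0
```

```bash
python3 -c "
from h import *
go(.663,-.063,.299,8.5)"
```

```text
slide [0.2316, -0.1578, 0.0765] spin 0.0005 t 2.0 F [ 1.7 -0.1  0.3] at [ 0.4574 -0.2534  0.3755] [ 3.1413e+00 -4.0000e-04  1.4880e-01]
```

Emit:
jog_arm --rows '[{"gripper": 0,"slide": [0.232,-0.158,0.04],"spin": 0},{"gripper": 0,"slide": [0.232,-0.158,0.04],"spin": 0},{"gripper": 0,"slide": [0.232,-0.158,0.04],"spin": 0},{"gripper": 0,"slide": [0.232,-0.158,0.04],"spin": 0},{"gripper": 0,"slide": [0.232,-0.158,0.04],"spin": 0},{"gripper": 0,"slide": [0.232,-0.158,0.04],"spin": 0},{"gripper": 0,"slide": [0.232,-0.158,0.076],"spin": 0},{"gripper": 0,"slide": [0.232,-0.158,0.076],"spin": 0}]'

```text
time_s: 2.8
ee_pos: [0.6618, -0.0636, 0.2945]
eef_rot: [-3.139, 0.008, 0.15]
force: [-0.3, 0.2, -0.5]
grip_width: 0.0006
grip_force: 0.0
```

```bash
python3 -c "
from h import *
go(.663,-.063,.273,8.5)"
```

```text
slide [0.0014, -0.0003, 0.0215] spin 0.0018 t 2.8 F [-0.3  0.2 -0.5] at [ 0.6618 -0.0636  0.2945] [-3.1394  0.0075  0.1501]
```

Emit:
jog_arm --rows "[{\"gripper\": 0, \"slide\": [0.001, 0, 0.012], \"spin\": 0}, {\"gripper\": 0, \"slide\": [0.001, 0, 0.017], \"spin\": 0}, {\"gripper\": 0, \"slide\": [0.001, 0, 0.018], \"spin\": 0}, {\"gripper\": 0, \"slide\": [0.001, 0, 0.018], \"spin\": 0}], \"squeeze\": 60}"

```text
jog_arm: Invalid argument: rows='[{"gripper": 0, "slide": [0.001, 0, 0.012], "spin": 0}, {"gripper": 0, "slide": [0.001, 0, 0.017], "spin": 0}, {"gripper": 0, "slide": [0.001, 0, 0.018], "spin": 0}, {"gripper": 0, "slide": [0.001, 0...(238 chars total, truncated) is not valid JSON
```

Emit:
jog_arm --rows '[{"gripper": 0,"slide": [0.001,0,0.012],"spin": 0},{"gripper": 0,"slide": [0.001,0,0.017],"spin": 0},{"gripper": 0,"slide": [0.001,0,0.018],"spin": 0},{"gripper": 0,"slide": [0.001,0,0.018],"spin": 0}]'

```text
time_s: 3.2
ee_pos: [0.6631, -0.0647, 0.2823]
eef_rot: [3.141, -0.001, 0.148]
force: [0.5, 0.3, -0.3]
grip_width: 0.0002
grip_force: 0.0
```

Emit:
jog_arm --rows '[{"gripper": 0,"slide": [0,0,0.006],"spin": 0},{"gripper": 0,"slide": [0,0,0.008],"spin": 0},{"gripper": 0,"slide": [0,0,0.0095],"spin": 0},{"gripper": 0,"slide": [0,0,0.0105],"spin": 0},{"gripper": 0,"slide": [0,0,0.0105],"spin": 0}]'

```text
time_s: 3.7
ee_pos: [0.6632, -0.0643, 0.2715]
eef_rot: [3.141, -0.001, 0.149]
force: [-1.6, -0.1, 4.2]
grip_width: 0.0006
grip_force: 2.1
```

Emit:
jog_arm --rows '[{"gripper": 0,"slide": [0,0,0.0008],"spin": 0},{"gripper": 0,"slide": [0,0,0.0008],"spin": 0}]'

```text
time_s: 3.9
ee_pos: [0.6633, -0.0643, 0.2715]
eef_rot: [3.141, -0.002, 0.149]
force: [-2.7, -0.1, 9.2]
grip_width: -0.0
grip_force: 4.9
```

Emit:
jog_arm --rows '[{"gripper": 0,"slide": [-0.004,0,0.0005],"spin": 0},{"gripper": 0,"slide": [-0.009,0,0.0005],"spin": 0},{"gripper": 0,"slide": [-0.014,0,0.0005],"spin": 0},{"gripper": 0,"slide": [-0.018,0,0.0005],"spin": 0},{"gripper": 0,"slide": [-0.021,0,0.0005],"spin": 0},{"gripper": 0,"slide": [-0.023,0,0.0005],"spin": 0},{"gripper": 0,"slide": [-0.024,0,0.0005],"spin": 0}]'

```text
time_s: 4.6
ee_pos: [0.6399, -0.0679, 0.2715]
eef_rot: [3.14, -0.004, 0.149]
force: [3.0, 0.4, 9.1]
grip_width: 0.0005
grip_force: 4.7
```

```bash
cat > m.py <<'E'
from h import *
def plate(show=None):
    p,d=snap('top',show);P=cloud('top',d)
    e=np.array([np.cos(np.radians(8.5)),np.sin(np.radians(8.5))]);q=P[...,:2]-np.array([.638,-.067])
    a=q@e;b=q@np.array([-e[1],e[0]])
    for z0,z1 in((.06,.085),):
        m=(P[...,2]>z0)&(P[...,2]<z1)&(abs(b)<.02)&(a<0)&(a>-.14)
        print('front edge rack x',np.percentile(a[m],[0,1]).round(4),'yprofile front:')
        for c in(-.024,-.012,0,.012,.024):
            k=m|((P[...,2]>z0)&(P[...,2]<z1)&(a<0)&(a>-.14)); k=k&(abs(b-c)<.005); print(c,a[k].min().round(4),end='; ')
    print()
if __name__=='__main__':
    import sys;plate(*sys.argv[1:]);go(.663,-.063,.273,8.5)
E
python3 m.py
```

```text
Traceback (most recent call last):
  File "m.py", line 13, in <module>
    import sys;plate(*sys.argv[1:]);go(.663,-.063,.273,8.5)
               ~~~~~^^^^^^^^^^^^^^^
  File "m.py", line 8, in plate
    print('front edge rack x',np.percentile(a[m],[0,1]).round(4),'yprofile front:')
                              ~~~~~~~~~~~~~^^^^^^^^^^^^
IndexError: index -1 is out of bounds for axis 0 with size 0
```

```bash
sed -i "s/snap('top',show);P=cloud('top',d)/snap(CAM,show);P=cloud(CAM,d)/; s/^from h import \*/from h import *\nCAM='side'/" m.py; python3 m.py side2.png
```

```text
front edge rack x [-0.0865 -0.0858] yprofile front:
-0.024 -0.0859; -0.012 -0.0865; 0 -0.0861; 0.012 -0.086; 0.024 -0.0853; 
slide [0.0236, -0.0014, -0.0014] spin 0.0004 t 4.7 F [ 0.7  0.5 11.1] at [ 0.6399 -0.0679  0.2715] [ 3.1405 -0.004   0.1488]
```

```bash
python3 -c "
import cv2
a=cv2.imread('pics/side2.png')[200:350,250:450];cv2.imwrite('pics/c2.png',cv2.resize(a,(800,600),interpolation=2))"
```

```text
(no output)
```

View pics/c2.png

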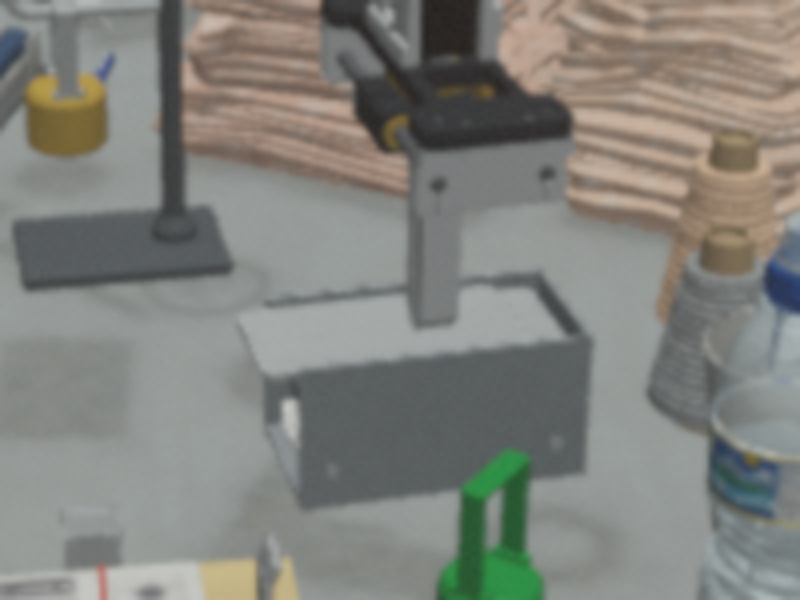

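The plate moves flat under the fingers: the side crop shows its front edge at (240,315), about 15 mm past the lip. I drag it 28 mm more.

Emit:
jog_arm --rows '[{"gripper": 0,"slide": [-0.005,0,0],"spin": 0},{"gripper": 0,"slide": [-0.01,0,0],"spin": 0},{"gripper": 0,"slide": [-0.015,0,0],"spin": 0},{"gripper": 0,"slide": [-0.02,0,0],"spin": 0},{"gripper": 0,"slide": [-0.024,0,0],"spin": 0},{"gripper": 0,"slide": [-0.027,0,0],"spin": 0},{"gripper": 0,"slide": [-0.028,0,0],"spin": 0},{"gripper": 0,"slide": [-0.028,0,0],"spin": 0}]'

```text
time_s: 5.5
ee_pos: [0.6122, -0.0721, 0.2715]
eef_rot: [3.14, -0.004, 0.149]
force: [1.0, -0.5, 11.5]
grip_width: 0.0006
grip_force: 5.5
```

```bash
python3 m.py
```

```text
front edge rack x [-0.1146 -0.1133] yprofile front:
-0.024 -0.1142; -0.012 -0.1135; 0 -0.1141; 0.012 -0.1135; 0.024 -0.1137; 
slide [0.0516, -0.0014, -0.0014] spin 0.0005 t 5.55 F [ 1.3  0.3 11. ] at [ 0.6122 -0.0721  0.2714] [ 3.1404 -0.0039  0.1488]
```

Emit:
jog_arm --rows '[{"gripper": 0,"slide": [0,0,-0.02],"spin": 0},{"gripper": 0.094,"slide": [0,0,-0.05],"spin": 0},{"gripper": 0.094,"slide": [-0.03,-0.001,-0.06],"spin": 0},{"gripper": 0.094,"slide": [-0.06,-0.001,-0.06],"spin": 0},{"gripper": 0.094,"slide": [-0.06,-0.001,-0.06],"spin": 0},{"gripper": 0.094,"slide": [-0.06,-0.001,-0.06],"spin": 0},{"gripper": 0.094,"slide": [-0.06,-0.001,-0.06],"spin": 0},{"gripper": 0.094,"slide": [-0.06,-0.001,-0.06],"spin": 0}]'

```text
time_s: 6.35
ee_pos: [0.5528, -0.0798, 0.3293]
eef_rot: [-3.141, 0.0, 0.149]
force: [0.1, -0.1, -0.1]
grip_width: 0.0532
grip_force: 0.0
```

```bash
cat >> m.py <<'E'
    p,d=snap('side');P=cloud('side',d);e=np.radians(8.5);q=P[...,:2]-np.array([.638,-.067]);a=q[...,0]*np.cos(e)+q[...,1]*np.sin(e);b=-q[...,0]*np.sin(e)+q[...,1]*np.cos(e)
    m=(P[...,2]>.06)&(P[...,2]<.085)&(a<-.078)&(a>-.13)&(abs(b)<.05)
    print('overhang b',np.percentile(b[m],[0,2,98,100]).round(4),'a',a[m].min(),'z',np.median(P[m][:,2]),m.sum())
    go(.553,-.0797,.258,8.5)
E
python3 m.py
```

```text
front edge rack x [-0.1142 -0.1135] yprofile front:
-0.024 -0.1142; -0.012 -0.1137; 0 -0.1136; 0.012 -0.1142; 0.024 -0.1139; 
slide [0.1115, -0.0002, 0.0563] spin 0.0007 t 6.4 F [-0.4 -0.  -0.3] at [ 0.5527 -0.0798  0.3293] [-3.1415e+00  3.0000e-04  1.4910e-01]
overhang b [-0.0333 -0.0318  0.0312  0.034 ] a -0.11412398026854324 z 0.07290398339570886 352
slide [0.0004, -0.0001, 0.0713] spin 0.0007 t 6.45 F [ 0.3 -0.   0.1] at [ 0.5527 -0.0798  0.3293] [-3.1414e+00  3.0000e-04  1.4900e-01]
```

Emit:
jog_arm --rows '[{"gripper": 0.094,"slide": [0,0,0],"spin": 0},{"gripper": 0.094,"slide": [0,0,0],"spin": 0},{"gripper": 0.094,"slide": [0,0,0.0],"spin": 0},{"gripper": 0.094,"slide": [0,0,0],"spin": 0},{"gripper": 0.094,"slide": [0,0,0.03],"spin": 0},{"gripper": 0.094,"slide": [0,0,0.06],"spin": 0},{"gripper": 0.094,"slide": [0,0,0.071],"spin": 0},{"gripper": 0.094,"slide": [0,0,0.071],"spin": 0}]'

```text
time_s: 7.25
ee_pos: [0.5521, -0.0799, 0.2576]
eef_rot: [-3.141, 0.002, 0.149]
force: [0.8, 0.5, -0.0]
grip_width: 0.0941
grip_force: 0.0
```

Emit:
jog_arm --rows '[{"gripper": 0.055,"slide": [0,0,0],"spin": 0},{"gripper": 0.055,"slide": [0,0,0],"spin": 0},{"gripper": 0.055,"slide": [0,0,0],"spin": 0},{"gripper": 0.055,"slide": [0,0,0],"spin": 0},{"gripper": 0.055,"slide": [0,0,0],"spin": 0},{"gripper": 0.055,"slide": [0,0,0],"spin": 0}]' --squeeze 50

```text
time_s: 7.85
ee_pos: [0.5523, -0.0799, 0.259]
eef_rot: [3.141, -0.001, 0.149]
force: [-1.0, 0.6, 3.6]
grip_width: 0.0629
grip_force: 50.0
```

Emit:
jog_arm --rows '[{"gripper": 0.055,"slide": [0,0,-0.003],"spin": 0},{"gripper": 0.055,"slide": [0,0,-0.008],"spin": 0},{"gripper": 0.055,"slide": [0,0,-0.016],"spin": 0},{"gripper": 0.055,"slide": [0,0,-0.026],"spin": 0},{"gripper": 0.055,"slide": [0,0,-0.038],"spin": 0},{"gripper": 0.055,"slide": [0,0,-0.048],"spin": 0},{"gripper": 0.055,"slide": [0,0,-0.055],"spin": 0},{"gripper": 0.055,"slide": [0,0,-0.055],"spin": 0}]'

```text
time_s: 8.65
ee_pos: [0.5523, -0.0799, 0.3149]
eef_rot: [3.141, -0.002, 0.149]
force: [0.5, 0.6, -2.0]
grip_width: 0.0629
grip_force: 50.0
```

```bash
cat > held.py <<'E'
from h import *
import sys
# fit plate held: points in box round gripper, side view
def held(name=None):
    p,d=snap('side',name);P=cloud('side',d);o=telemetry.get_obs();e=o['eef_rot'][2];q=P-o['ee_pos']
    a=q[...,0]*np.cos(e)+q[...,1]*np.sin(e);b=-q[...,0]*np.sin(e)+q[...,1]*np.cos(e);z=P[...,2]-(o['ee_pos'][2]-.180)
    m=(a>.014)&(a<.12)&(abs(b)<.026)&(z<.03)&(z>-.035)
    m2=(a>-.06)&(a<-.014)&(abs(b)<.026)&(z<.03)&(z>-.035)
    A=np.c_[a[m],b[m],np.ones(m.sum())];c=np.linalg.lstsq(A,z[m],rcond=None)[0]
    r=z[m]-A@c;k=abs(r)<.003;c=np.linalg.lstsq(A[k],z[m][k],rcond=None)[0]
    print(k.sum(),m.sum(),'slopes deg',np.degrees(np.arctan(c[:2])).round(2),'top z rel grasp',c[2].round(4),'a range',a[m].max().round(4),a[m2].min().round(4) if m2.any() else None)
    mm=(a>-.06)&(a<.12)&(abs(b)<.05)&(abs(z-(a*c[0]+b*c[1]+c[2]))<.006)
    xy=(np.c_[a[mm],b[mm]]*1000).astype(np.float32);print(cv2.minAreaRect(xy))
held(*sys.argv[1:]);go(.4407,-.2284,.33,1.9)
E
python3 held.py side3.png; python3 -c "
import cv2
a=cv2.imread('pics/side3.png')[200:350,250:450];cv2.imwrite('pics/c3.png',cv2.resize(a,(800,600),interpolation=2))"
```

```text
531 531 slopes deg [-1.41  0.13] top z rel grasp -0.0054 a range 0.1036 -0.027
((38.39708709716797, -2.730785369873047), (130.03065490722656, 89.74065399169922), 1.0386955738067627)
slide [-0.1323, 0.1303, -0.016] spin 0.1156 t 8.7 F [-0.2 -0.3 -1.7] at [ 0.5522 -0.0799  0.3141] [ 3.1413e+00 -7.0000e-04  1.4870e-01]
```

View pics/c3.png

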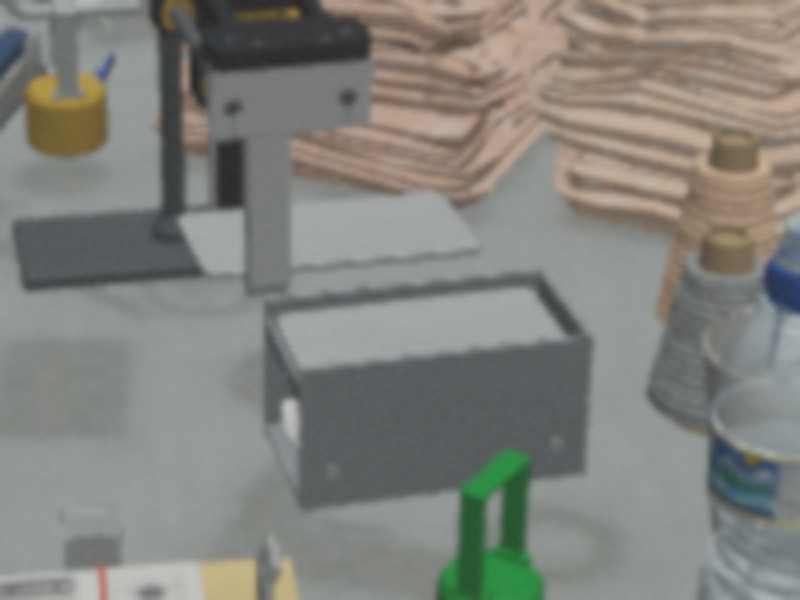

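The side crop shows the plate held nearly flat (front corner about (180,215), rear corner (480,250)), drooping 1.4°. The two lower plates are still in the rack. I carry it over the press.

Emit:
jog_arm --rows '[{"gripper": 0.055,"slide": [-0.01,0.01,-0.016],"spin": 0.01},{"gripper": 0.055,"slide": [-0.03,0.03,-0.016],"spin": 0.03},{"gripper": 0.055,"slide": [-0.055,0.055,-0.016],"spin": 0.05},{"gripper": 0.055,"slide": [-0.08,0.08,-0.016],"spin": 0.07},{"gripper": 0.055,"slide": [-0.105,0.102,-0.016],"spin": 0.09},{"gripper": 0.055,"slide": [-0.123,0.12,-0.016],"spin": 0.105},{"gripper": 0.055,"slide": [-0.131,0.128,-0.016],"spin": 0.116},{"gripper": 0.055,"slide": [-0.1335,0.13,-0.016],"spin": 0.116}]'

```text
time_s: 9.5
ee_pos: [0.4391, -0.2289, 0.3294]
eef_rot: [-3.141, 0.0, 0.031]
force: [0.5, -0.2, -2.3]
grip_width: 0.0628
grip_force: 50.0
```

```bash
sed -i 's/^held(.*/held(*sys.argv[1:]);go(.4394,-.2285,.25,1.9)/' held.py; python3 held.py; python3 held.py
```

```text
892 892 slopes deg [-1.44 -0.09] top z rel grasp -0.0063 a range 0.1033 -0.0267
((38.30282974243164, -6.948406219482422), (129.55455017089844, 80.44322967529297), 0.9643999338150024)
slide [0.0001, -0.0, 0.0794] spin -0.0009 t 9.55 F [ 0.2  0.1 -2.1] at [ 0.4393 -0.2285  0.3294] [-3.1413e+00  3.0000e-04  3.2300e-02]
887 887 slopes deg [-1.63  0.13] top z rel grasp -0.0062 a range 0.1028 -0.0273
((37.78550720214844, -6.899387359619141), (129.6687469482422, 78.32486724853516), 1.2858647108078003)
slide [-0.0003, 0.0005, 0.0795] spin -0.0002 t 9.6 F [ 0.4  0.1 -2.8] at [ 0.4397 -0.228   0.3295] [-3.1413e+00  2.0000e-04  3.3000e-02]
```

```bash
python3 - <<'E'
from h import *
for cam in('side',):
    p,d=snap(cam);P=cloud(cam,d);o=telemetry.get_obs()
    m=(P[...,2]>.125)&(P[...,2]<.158)&(P[...,0]>.465)&(P[...,0]<.56)&(P[...,1]>-.30)&(P[...,1]<-.15)
    print(cv2.minAreaRect((P[m][:,:2]*1000).astype(np.float32)),m.sum())
    for x in np.arange(.47,.54,.01):
        k=m&(abs(P[...,0]-x)<.005);print(round(x,3),np.percentile(P[k][:,1],[1,99]).round(4),round(P[k][:,1].mean(),4))
E
```

```text
((503.6409912109375, -226.1192626953125), (77.92494201660156, 68.31739044189453), 1.9021445512771606) 1047
0.47 [-0.2596 -0.1945] -0.2307
0.48 [-0.2594 -0.1957] -0.2307
0.49 [-0.2585 -0.1965] -0.2297
0.5 [-0.2581 -0.1967] -0.2297
0.51 [-0.2583 -0.1935] -0.2286
0.52 [-0.2579 -0.1925] -0.228
0.53 [-0.2582 -0.1947] -0.2279
0.54 [-0.256  -0.1952] -0.2306
```

Emit:
jog_arm --rows '[{"gripper": 0.055,"slide": [0,0,0.01],"spin": 0},{"gripper": 0.055,"slide": [0,0,0.028],"spin": 0},{"gripper": 0.055,"slide": [0,0,0.046],"spin": 0},{"gripper": 0.055,"slide": [0,0,0.062],"spin": 0},{"gripper": 0.055,"slide": [0,0,0.076],"spin": 0},{"gripper": 0.055,"slide": [0,0,0.088],"spin": 0},{"gripper": 0.055,"slide": [0,0,0.095],"spin": 0},{"gripper": 0.055,"slide": [0,0,0.098],"spin": 0}]'

```text
time_s: 10.45
ee_pos: [0.4396, -0.228, 0.2309]
eef_rot: [-3.141, 0.001, 0.033]
force: [0.3, -1.0, -1.8]
grip_width: 0.0628
grip_force: 50.0
```

Emit:
jog_arm --rows '[{"gripper": 0.055,"slide": [0,0,0.002],"spin": 0},{"gripper": 0.055,"slide": [0,0,0.004],"spin": 0},{"gripper": 0.055,"slide": [0,0,0.005],"spin": 0},{"gripper": 0.055,"slide": [0,0,0.005],"spin": 0}]'

```text
time_s: 10.85
ee_pos: [0.4395, -0.2283, 0.2268]
eef_rot: [3.141, -0.0, 0.033]
force: [-0.4, 0.7, -2.0]
grip_width: 0.0629
grip_force: 50.0
```

Emit:
jog_arm --rows '[{"gripper": 0.055,"slide": [0,0,0.001],"spin": 0},{"gripper": 0.055,"slide": [0,0,0.002],"spin": 0},{"gripper": 0.055,"slide": [0,0,0.0025],"spin": 0},{"gripper": 0.055,"slide": [0,0,0.0025],"spin": 0}]'

```text
time_s: 11.25
ee_pos: [0.4395, -0.2283, 0.2242]
eef_rot: [3.142, -0.0, 0.033]
force: [-0.0, -1.7, -1.8]
grip_width: 0.0626
grip_force: 50.0
```

Emit:
jog_arm --rows '[{"gripper": 0.055,"slide": [0,0,0.001],"spin": 0},{"gripper": 0.055,"slide": [0,0,0.0015],"spin": 0},{"gripper": 0.055,"slide": [0,0,0.002],"spin": 0},{"gripper": 0.055,"slide": [0,0,0.002],"spin": 0}]'

```text
time_s: 11.65
ee_pos: [0.4396, -0.2284, 0.2235]
eef_rot: [3.141, -0.001, 0.033]
force: [-7.0, 4.1, 19.0]
grip_width: 0.0627
grip_force: 50.0
```

Emit:
jog_arm --rows '[{"gripper": 0.055,"slide": [0,0,-0.001],"spin": 0},{"gripper": 0.055,"slide": [0,0,-0.0015],"spin": 0},{"gripper": 0.094,"slide": [0,0,-0.0015],"spin": 0},{"gripper": 0.094,"slide": [0,0,-0.0015],"spin": 0},{"gripper": 0.094,"slide": [0,0,-0.0015],"spin": 0},{"gripper": 0.094,"slide": [0,0,-0.0015],"spin": 0},{"gripper": 0.094,"slide": [0,0,-0.0015],"spin": 0}]'

```text
time_s: 12.35
ee_pos: [0.4395, -0.2283, 0.2236]
eef_rot: [-3.142, 0.0, 0.033]
force: [0.2, -0.3, 0.8]
grip_width: 0.0933
grip_force: 0.0
```

Emit:
jog_arm --rows '[{"gripper": 0.094,"slide": [0,0,-0.02],"spin": 0},{"gripper": 0.094,"slide": [0,0,-0.06],"spin": 0},{"gripper": 0.094,"slide": [0,0,-0.11],"spin": 0},{"gripper": 0.094,"slide": [0,0,-0.14],"spin": 0},{"gripper": 0.094,"slide": [0,0,-0.14],"spin": 0}]'

```text
time_s: 12.85
ee_pos: [0.4397, -0.2284, 0.3678]
eef_rot: [3.138, -0.006, 0.033]
force: [0.5, 0.9, -0.2]
grip_width: 0.0938
grip_force: 0.0
```

```bash
python3 - <<'E'
from h import *
p,d=snap('side','side4.png');P=cloud('side',d)
m=(P[...,2]>.029)&(P[...,2]<.044)&(P[...,0]>.40)&(P[...,0]<.555)&(P[...,1]>-.262)&(P[...,1]<-.19)
print(m.sum(),np.percentile(P[m][:,2],[5,50,95]).round(4),P[m].min(0),P[m].max(0))
A=np.c_[P[m][:,:2],np.ones(m.sum())];c=np.linalg.lstsq(A,P[m][:,2],rcond=None)[0];print('slopes deg',np.degrees(c[:2]).round(2),'z at centre',c@[.4777,-.2272,1])
cv2.imwrite('pics/c4.png',cv2.resize(cv2.imread('pics/side4.png')[310:400,210:340],(780,540),interpolation=2))
# hook geometry from first frames, both cameras
for cam in('top','side'):
    P=cloud(cam,np.load(cam+'1.npy'))
    B=lambda x0,x1,y0,y1,z0,z1:P[(P[...,0]>x0)&(P[...,0]<x1)&(P[...,1]>y0)&(P[...,1]<y1)&(P[...,2]>z0)&(P[...,2]<z1)]
    q=B(.448,.520,.15,.18,.146,.158);q=q[(q[:,0]<.460)|(q[:,0]>.482)]
    f=np.polyfit(q[:,0],q[:,1],1);print(cam,'arm deg',np.degrees(np.arctan(f[0])).round(2),'y at .47',np.polyval(f,.47).round(4),'z',np.percentile(q[:,2],[50,90]).round(4))
    q=B(.458,.484,.138,.186,.1565,.167);r=cv2.minAreaRect((q[:,:2]*1000).astype(np.float32));print('bar',np.round(r[0],1),np.round(r[1],1),round(r[2],1),'z',np.median(q[:,2]).round(4),len(q))
    q=B(.44,.50,.12,.20,.095,.115);r=cv2.minAreaRect((q[:,:2]*1000).astype(np.float32));print('cyl top',np.round(r[0],1),np.round(r[1],1),'z',np.median(q[:,2]).round(4))
go(.470,.163,.42,4.7)
E
```

```text
1918 [0.0333 0.0374 0.0394] [ 0.40629593 -0.26197451  0.02908266] [ 0.55075305 -0.19005516  0.04398929]
slopes deg [-0.03  1.54] z at centre 0.03721563196800556
top arm deg 5.27 y at .47 0.1643 z [0.1538 0.156 ]
bar [470.1 164.3] [11.7 39.4] 5.6 z 0.1586 144
cyl top [469.7 163.5] [43.3 43.4] z 0.1068
side arm deg 5.0 y at .47 0.1621 z [0.1527 0.1555]
bar [470.3 165. ] [10.9 41. ] 6.1 z 0.1589 38
cyl top [470. 160.] [44.5 44.4] z 0.106
slide [0.0435, -0.3899, -0.0554] spin -0.0492 t 12.9 F [-0.5 -0.5 -1.3] at [ 0.4395 -0.2283  0.3652] [ 3.1397e+00 -2.9000e-03  3.2800e-02]
```

View pics/c4.png

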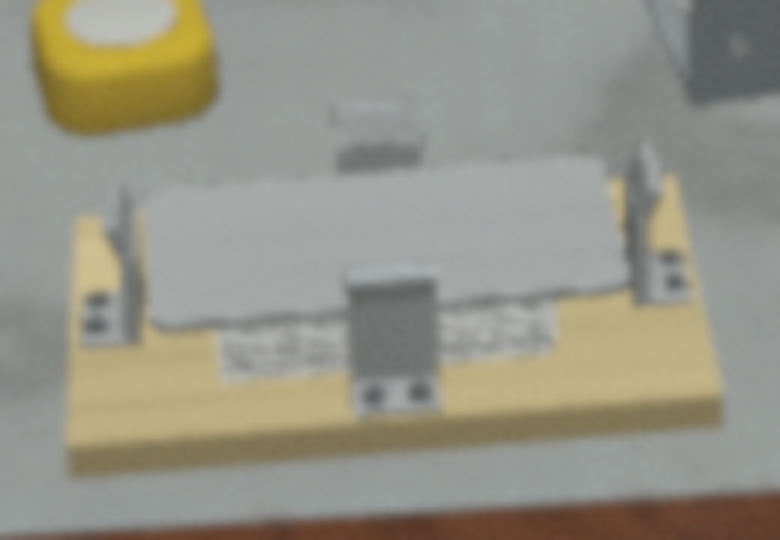

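The press crop shows the plate lying flat on the pack between all four guides (corners (150,190), (605,160), (630,280), (155,325)), with its top at 37 mm. Next is the weight.

Emit:
jog_arm --rows '[{"gripper": 0.094,"slide": [0.0435,-0.39,-0.055],"spin": -0.06},{"gripper": 0.094,"slide": [0.0435,-0.39,-0.055],"spin": -0.06},{"gripper": 0.094,"slide": [0.0435,-0.39,-0.055],"spin": -0.06},{"gripper": 0.094,"slide": [0.0435,-0.39,-0.055],"spin": -0.06},{"gripper": 0.094,"slide": [0.0435,-0.39,-0.055],"spin": -0.06},{"gripper": 0.094,"slide": [0.0435,-0.39,-0.055],"spin": -0.06},{"gripper": 0.094,"slide": [0.0435,-0.39,-0.055],"spin": -0.06},{"gripper": 0.094,"slide": [0.0435,-0.39,-0.055],"spin": -0.06}]'

```text
time_s: 13.7
ee_pos: [0.4699, 0.1652, 0.4175]
eef_rot: [3.141, 0.002, 0.093]
force: [0.6, -0.1, -1.0]
grip_width: 0.0944
grip_force: 0.0
```

Emit:
jog_arm --rows '[{"gripper": 0.094,"slide": [0,0,0],"spin": 0},{"gripper": 0.094,"slide": [0,0,0],"spin": 0},{"gripper": 0.094,"slide": [0,0,0],"spin": 0}]'

```text
time_s: 14.0
ee_pos: [0.4702, 0.1622, 0.4176]
eef_rot: [3.141, 0.002, 0.092]
force: [0.5, -1.1, -1.3]
grip_width: 0.0939
grip_force: 0.0
```

```bash
python3 -c "
from h import *
go(.470,.1635,.313,5.4)"
```

```text
slide [0.0001, -0.0014, 0.1046] spin -0.0022 t 14.0 F [ 0.5 -1.1 -1.3] at [0.4702 0.1622 0.4176] [3.1412e+00 1.8000e-03 9.2100e-02]
```

Emit:
jog_arm --rows '[{"gripper": 0.094,"slide": [0,-0.0015,0.02],"spin": 0},{"gripper": 0.094,"slide": [0,-0.0015,0.045],"spin": 0},{"gripper": 0.07,"slide": [0,-0.0015,0.07],"spin": 0},{"gripper": 0.07,"slide": [0,-0.0015,0.09],"spin": 0},{"gripper": 0.06,"slide": [0,-0.0015,0.1],"spin": 0},{"gripper": 0.05,"slide": [0,-0.0015,0.104],"spin": 0},{"gripper": 0.05,"slide": [0,-0.0015,0.104],"spin": 0},{"gripper": 0.05,"slide": [0,-0.0015,0.104],"spin": 0}]'

```text
time_s: 14.8
ee_pos: [0.4703, 0.1643, 0.3155]
eef_rot: [-3.141, -0.001, 0.092]
force: [-0.7, 0.5, 1.2]
grip_width: 0.0511
grip_force: 0.0
```

Emit:
jog_arm --rows '[{"gripper": 0.046,"slide": [0,0,0],"spin": 0},{"gripper": 0.042,"slide": [0,0,0],"spin": 0},{"gripper": 0.038,"slide": [0,0,0],"spin": 0},{"gripper": 0.034,"slide": [0,0,0],"spin": 0},{"gripper": 0.03,"slide": [0,0,0],"spin": 0},{"gripper": 0.03,"slide": [0,0,0],"spin": 0}]' --squeeze 40

```text
time_s: 15.4
ee_pos: [0.4701, 0.1645, 0.3149]
eef_rot: [-3.141, -0.001, 0.093]
force: [-0.9, 1.9, 5.4]
grip_width: 0.0398
grip_force: 40.0
```

Emit:
jog_arm --rows '[{"gripper": 0.03,"slide": [0,0,-0.003],"spin": 0},{"gripper": 0.03,"slide": [0,0,-0.008],"spin": 0},{"gripper": 0.03,"slide": [0,0,-0.014],"spin": 0},{"gripper": 0.03,"slide": [0,0,-0.02],"spin": 0},{"gripper": 0.03,"slide": [0,0,-0.024],"spin": 0},{"gripper": 0.03,"slide": [0,0,-0.025],"spin": 0},{"gripper": 0.03,"slide": [0,0,-0.025],"spin": 0}]'

```text
time_s: 16.1
ee_pos: [0.47, 0.1644, 0.3397]
eef_rot: [-3.142, -0.0, 0.093]
force: [0.3, -0.3, -5.5]
grip_width: 0.04
grip_force: 40.0
```

Emit:
jog_arm --rows '[{"gripper": 0.03,"slide": [-0.004,0,0],"spin": 0},{"gripper": 0.03,"slide": [-0.014,0,0],"spin": 0},{"gripper": 0.03,"slide": [-0.028,0,0],"spin": 0},{"gripper": 0.03,"slide": [-0.044,0,0],"spin": 0},{"gripper": 0.03,"slide": [-0.06,0,0],"spin": 0},{"gripper": 0.03,"slide": [-0.074,0,0],"spin": 0},{"gripper": 0.03,"slide": [-0.082,0,0],"spin": 0},{"gripper": 0.03,"slide": [-0.085,0,0],"spin": 0}]'

```text
time_s: 16.9
ee_pos: [0.3846, 0.1565, 0.3398]
eef_rot: [-3.142, -0.0, 0.093]
force: [-0.3, -0.6, -5.5]
grip_width: 0.0396
grip_force: 40.0
```

```bash
python3 - <<'E'
from h import *
go(.4777,-.2272,.37,1.9)
for cam in('side','top'):
    p,d=snap(cam,cam+'5.png');P=cloud(cam,d);o=telemetry.get_obs();c=o['ee_pos']
    m=(abs(P[...,0]-c[0])<.04)&(abs(P[...,1]-c[1])<.04)&(P[...,2]>.09)&(P[...,2]<.132)
    if m.sum(): q=P[m];print(cam,m.sum(),q.min(0).round(4),q.max(0).round(4),cv2.minEnclosingCircle((q[:,:2]*1000).astype(np.float32)),'tcp',c)
a=cv2.imread('pics/side5.png')[170:290,190:350];cv2.imwrite('pics/c5.png',cv2.resize(a,(800,600),interpolation=2))
E
```

```text
slide [0.057, 0.3907, -0.0302] spin 0.0599 t 16.9 F [-0.3 -0.6 -5.5] at [0.3846 0.1565 0.3398] [-3.1415e+00 -2.0000e-04  9.3100e-02]
side 317 [0.3631 0.1288 0.0979] [0.408  0.1703 0.1319] ((385.07305908203125, 149.5102081298828), 23.828245162963867) tcp [0.38476189 0.15652251 0.33975978]
```

View pics/c5.png

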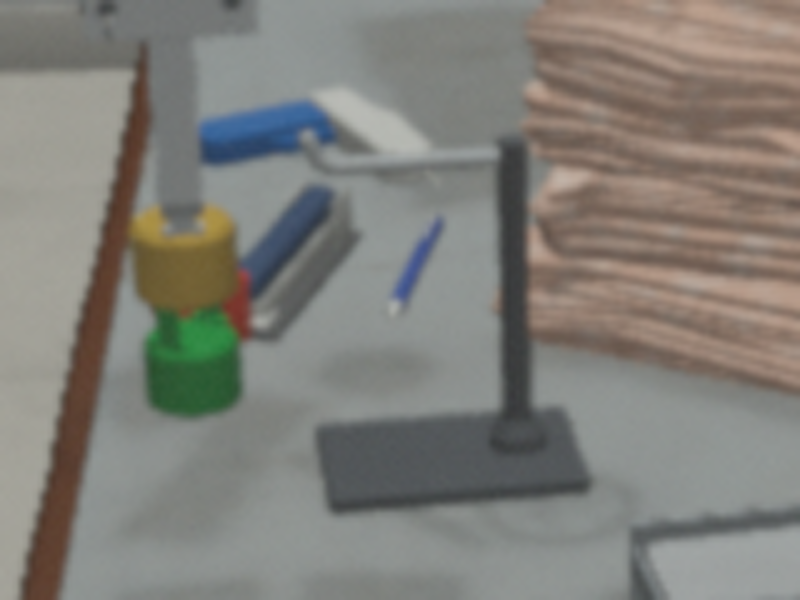

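The crop shows the brass weight upright in the fingers at (185,260), clear of the empty hook. I carry it to the press.

Emit:
jog_arm --rows '[{"gripper": 0.03,"slide": [0,0.01,-0.01],"spin": 0},{"gripper": 0.03,"slide": [0,0.03,-0.025],"spin": 0},{"gripper": 0.03,"slide": [0.005,0.06,-0.03],"spin": 0.01},{"gripper": 0.03,"slide": [0.012,0.095,-0.03],"spin": 0.02},{"gripper": 0.03,"slide": [0.018,0.13,-0.03],"spin": 0.03},{"gripper": 0.03,"slide": [0.024,0.165,-0.03],"spin": 0.035},{"gripper": 0.03,"slide": [0.03,0.2,-0.03],"spin": 0.04},{"gripper": 0.03,"slide": [0.035,0.235,-0.03],"spin": 0.045}]'

```text
time_s: 17.8
ee_pos: [0.4423, -0.0765, 0.3704]
eef_rot: [3.141, -0.001, 0.047]
force: [0.3, 1.2, -5.6]
grip_width: 0.0394
grip_force: 40.0
```

```bash
python3 -c "
from h import *
go(.4777,-.2272,.37,1.9)"
```

```text
slide [0.0283, 0.1522, 0.0004] spin 0.014 t 17.8 F [ 0.3  1.2 -5.6] at [ 0.4423 -0.0765  0.3704] [ 3.1413e+00 -6.0000e-04  4.7100e-02]
```

Emit:
jog_arm --rows '[{"gripper": 0.03,"slide": [0.005,0.03,0],"spin": 0.005},{"gripper": 0.03,"slide": [0.012,0.062,0],"spin": 0.01},{"gripper": 0.03,"slide": [0.018,0.092,0],"spin": 0.014},{"gripper": 0.03,"slide": [0.022,0.118,0],"spin": 0.014},{"gripper": 0.03,"slide": [0.026,0.138,0],"spin": 0.014},{"gripper": 0.03,"slide": [0.028,0.148,0],"spin": 0.014},{"gripper": 0.03,"slide": [0.028,0.151,0],"spin": 0.014},{"gripper": 0.03,"slide": [0.028,0.151,0],"spin": 0.014}]'

```text
time_s: 18.6
ee_pos: [0.4771, -0.2237, 0.3697]
eef_rot: [-3.141, 0.0, 0.034]
force: [-0.3, 1.2, -5.0]
grip_width: 0.0397
grip_force: 40.0
```

```bash
python3 - <<'E'
from h import *
p,d=snap('side');P=cloud('side',d);o=telemetry.get_obs();c=o['ee_pos']
m=(abs(P[...,0]-c[0])<.04)&(abs(P[...,1]-c[1])<.04)&(P[...,2]>.09)&(P[...,2]<.160)
q=P[m];print(m.sum(),q.min(0).round(4),q.max(0).round(4));
t=q[(q[:,2]>.159-.003)];print(len(t))
for z in np.arange(.12,.165,.003):
    k=q[abs(q[:,2]-z)<.0015]
    if len(k): print(round(z,3),len(k),k[:,0].min().round(4),k[:,0].max().round(4),k[:,1].min().round(4))
m=(P[...,2]>.034)&(P[...,2]<.042)&(P[...,0]>.40)&(P[...,0]<.555)&(P[...,1]>-.27)&(P[...,1]<-.19)
for y in(-.245,-.235,-.225,-.215):
    k=m&(abs(P[...,1]-y)<.003);print('plate',y,P[k][:,0].min(),P[k][:,0].max(),np.median(P[k][:,2]))
go(.4777,-.2272,.285,1.9)
E
```

```text
505 [ 0.4547 -0.2507  0.1279] [ 0.4996 -0.2228  0.16  ]
83
0.129 23 0.456 0.4987 -0.2468
0.132 42 0.456 0.4987 -0.2479
0.135 48 0.4562 0.4987 -0.2497
0.138 49 0.4547 0.4989 -0.2486
0.141 49 0.4564 0.4988 -0.2482
0.144 45 0.455 0.499 -0.2492
0.147 47 0.4552 0.4991 -0.2495
0.15 43 0.4553 0.4991 -0.2492
0.153 55 0.4554 0.4992 -0.2496
0.156 51 0.4572 0.4993 -0.249
0.159 53 0.4556 0.4996 -0.2507
plate -0.245 0.4067038082860579 0.5433650550753895 0.0372236907979953
plate -0.235 0.41313309262800063 0.5507407287356803 0.03745593320215306
plate -0.225 0.4125760348613855 0.5417439623640783 0.037554432542442666
plate -0.215 0.4123596088152047 0.54553555938777 0.037443239004940655
slide [0.0005, 0.004, 0.0847] spin 0.0009 t 18.65 F [ 0.3 -1.6 -4.9] at [ 0.4771 -0.2233  0.3697] [-3.1413e+00  2.0000e-04  3.4100e-02]
```

Emit:
jog_arm --rows '[{"gripper": 0.03,"slide": [0.0005,0.002,0.008],"spin": 0},{"gripper": 0.03,"slide": [0.0005,0.004,0.022],"spin": 0},{"gripper": 0.03,"slide": [0.0005,0.004,0.038],"spin": 0},{"gripper": 0.03,"slide": [0.0005,0.004,0.054],"spin": 0},{"gripper": 0.03,"slide": [0.0005,0.004,0.067],"spin": 0},{"gripper": 0.03,"slide": [0.0005,0.004,0.077],"spin": 0},{"gripper": 0.03,"slide": [0.0005,0.004,0.083],"spin": 0},{"gripper": 0.03,"slide": [0.0005,0.004,0.084],"spin": 0}]'

```text
time_s: 19.45
ee_pos: [0.4778, -0.2276, 0.285]
eef_rot: [-3.141, 0.001, 0.034]
force: [-0.7, -0.7, -4.6]
grip_width: 0.0401
grip_force: 40.0
```

Emit:
jog_arm --rows '[{"gripper": 0.03,"slide": [0,0,0.001],"spin": 0},{"gripper": 0.03,"slide": [0,0,0.002],"spin": 0},{"gripper": 0.03,"slide": [0,0,0.003],"spin": 0},{"gripper": 0.03,"slide": [0,0,0.004],"spin": 0},{"gripper": 0.03,"slide": [0,0,0.0045],"spin": 0},{"gripper": 0.03,"slide": [0,0,0.0045],"spin": 0}]'

```text
time_s: 20.05
ee_pos: [0.4779, -0.2276, 0.2811]
eef_rot: [-3.142, -0.0, 0.034]
force: [0.1, 1.0, -5.2]
grip_width: 0.0395
grip_force: 40.0
```

Emit:
jog_arm --rows '[{"gripper": 0.03,"slide": [0,0,0.0005],"spin": 0},{"gripper": 0.03,"slide": [0,0,0.001],"spin": 0},{"gripper": 0.03,"slide": [0,0,0.0015],"spin": 0},{"gripper": 0.03,"slide": [0,0,0.0015],"spin": 0}]'

```text
time_s: 20.45
ee_pos: [0.4779, -0.2277, 0.2797]
eef_rot: [3.142, -0.0, 0.034]
force: [0.9, -0.2, -4.1]
grip_width: 0.0398
grip_force: 40.0
```

Emit:
jog_arm --rows '[{"gripper": 0.03,"slide": [0,0,0.0005],"spin": 0},{"gripper": 0.03,"slide": [0,0,0.001],"spin": 0},{"gripper": 0.03,"slide": [0,0,0.001],"spin": 0}]'

```text
time_s: 20.75
ee_pos: [0.4779, -0.2277, 0.2797]
eef_rot: [3.141, -0.001, 0.034]
force: [-3.7, 0.5, 8.5]
grip_width: 0.0395
grip_force: 40.0
```

Contact. I release and retreat straight up.

Emit:
jog_arm --rows '[{"gripper": 0.03,"slide": [0,0,-0.001],"spin": 0},{"gripper": 0.03,"slide": [0,0,-0.001],"spin": 0},{"gripper": 0.094,"slide": [0,0,-0.001],"spin": 0},{"gripper": 0.094,"slide": [0,0,-0.001],"spin": 0},{"gripper": 0.094,"slide": [0,0,-0.001],"spin": 0},{"gripper": 0.094,"slide": [0,0,-0.001],"spin": 0},{"gripper": 0.094,"slide": [0,0,-0.001],"spin": 0},{"gripper": 0.094,"slide": [0,0,-0.001],"spin": 0}]'

```text
time_s: 21.55
ee_pos: [0.4779, -0.2277, 0.2796]
eef_rot: [-3.142, -0.0, 0.034]
force: [-0.5, -0.1, -0.6]
grip_width: 0.0845
grip_force: 0.0
```

Emit:
jog_arm --rows '[{"gripper": 0.094,"slide": [0,0,-0.01],"spin": 0},{"gripper": 0.094,"slide": [0,0,-0.03],"spin": 0},{"gripper": 0.094,"slide": [0,0,-0.06],"spin": 0},{"gripper": 0.094,"slide": [0,0,-0.1],"spin": 0},{"gripper": 0.094,"slide": [0,0,-0.13],"spin": 0},{"gripper": 0.094,"slide": [0,0,-0.13],"spin": 0},{"gripper": 0.094,"slide": [0,0,-0.13],"spin": 0}]'

```text
time_s: 22.25
ee_pos: [0.4777, -0.2276, 0.4102]
eef_rot: [3.141, -0.001, 0.034]
force: [0.1, 0.1, -0.6]
grip_width: 0.0941
grip_force: 0.0
```

```bash
python3 -c "
from h import *
snap('side','side6.png');go(.4777,-.2272,.41,1.9)
cv2.imwrite('pics/c6.png',cv2.resize(cv2.imread('pics/side6.png')[220:400,200:440],(800,600),interpolation=2))"
```

```text
slide [0.0, -0.0004, -0.0008] spin 0.0007 t 22.3 F [ 0.4  0.6 -0.5] at [ 0.4777 -0.2276  0.4092] [-3.1412e+00  6.0000e-04  3.3800e-02]
```

View pics/c6.png

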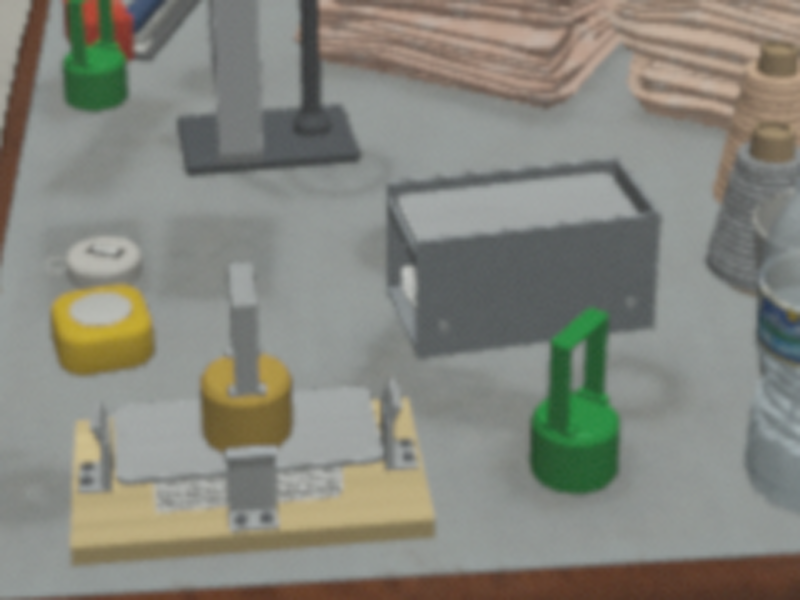

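The weight stands upright at (245,400) on the middle of the plate, the plate lies flat inside the guides, and the other plates are still in the rack.

```bash
python3 -c "
from station import workorder
print(workorder.hand_in())"
```

```text
the job is handed in; nothing more can be done
None
```

The job is handed in: the plate lies flat on the card pack inside the four guides, the brass weight stands upright on its middle, and the other two plates are still in the rack, all in about 22 s of the 58 s allowed.

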